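# Put four lab wares back into the nests cut to their shape

### The job

Tidy the lab bench: stand each of the four wares (wooden slide box, square bottle, round jar, measuring cylinder with the six-sided foot) upright in the shallow tray-like nest whose recess has the shape of its base, sitting flat on the nest's floor. Set them down gently rather than dropping them, and do not knock the white bowl or the small brass weight about.

Things in the scene. Friction and masses are not known exactly. Their poses are not given: they have to be found in the camera images.
- slide_box: Loose wooden box for microscope slides, a closed block 80 mm long (its x axis), 34 mm wide (its y axis), 56 mm high (lighter lid, brass clasp on one long side, blank paper label on top). About 0.16 kg. Origin: centre of its underside; z up. Belongs in the rectangular nest, long side along the nest's long side. Fingers do not fit between ware and rim of a nest, so grip it more than 20 mm above its underside.
- square_bottle: Loose amber reagent bottle, closed: square body 48 by 48 mm (sides along its x and y axes) and 60 mm high, then a short shoulder and a round black cap 30 mm in diameter from 67 to 85 mm height. About 0.22 kg. Origin: centre of its underside; z up. Belongs in the square nest, sides parallel to the nest's. Can be gripped on the body above 20 mm height, or by the cap.
- round_jar: Loose white porcelain jar with white screw lid, plain upright cylinder, 40 mm in diameter (lid 42 mm, from 56 to 70 mm height), 70 mm high. About 0.18 kg. Origin: centre of its underside; z up. Belongs in the round nest. Grip it more than 20 mm above its underside.
- measuring_cylinder: Loose white plastic measuring cylinder: six-sided foot 60 mm across flats (69 mm across corners; x axis through a flat) and 10 mm high, with an upright round column 26 mm in diameter from 16 to 116 mm height, flaring to 29 mm at the top, 120 mm high overall, with blue graduation rings. About 0.14 kg. Origin: centre of the foot's underside; z up. Belongs in the six-sided nest, where it fits at any turn. Grip the column.
- nest_rect: Rectangular nest. Recess 96 mm (its x axis) by 50 mm (its y axis), outside 108 by 62 mm. Fixed to the bench, 14 mm high: a white rim 6 mm wide round a grey floor that lies 4 mm above the bench, so the recess is 10 mm deep. Origin: centre of its underside, on the bench; z up.
- nest_square: Square nest. Recess 64 by 64 mm (sides along its x and y axes), outside 76 by 76 mm. Fixed to the bench, 14 mm high: a white rim 6 mm wide round a grey floor that lies 4 mm above the bench, so the recess is 10 mm deep. Origin: centre of its underside, on the bench; z up.
- nest_round: Round nest. Recess 58 mm in diameter, outside 70 mm. Fixed to the bench, 14 mm high: a white rim 6 mm wide round a grey floor that lies 4 mm above the bench, so the recess is 10 mm deep. Origin: centre of its underside, on the bench; z up.
- nest_hex: Six-sided nest. Recess 76 mm across flats, outside 88 mm across flats, x axis through a flat. Fixed to the bench, 14 mm high: a white rim 6 mm wide round a grey floor that lies 4 mm above the bench, so the recess is 10 mm deep. Origin: centre of its underside, on the bench; z up.
- bowl: Bystander: loose white porcelain bowl, open at the top, 86 mm in diameter, 45 mm high, among the wares and nests. Origin: centre of its underside. Leave it standing where it is.
- brass_weight: Bystander: small loose brass balance weight, 24 mm in diameter, 34 mm high with a little knob, among the wares and nests. Origin: centre of its underside. Leave it standing where it is.
Mind the look-alikes: they are no part of the job. What is shaped like the nest_hex but pink is not meant.

How it is judged:
By the outcome, as a careful person would: the job done as asked, in the order asked, and still so for the second after the job is handed in, with the robot touching nothing.
It also fails if it takes over 102 s, if anything falls off the work surface, if the arm or the gripper's body presses on something with over 40 N, if the wrist force passes 120 N, or if a joint passes its speed limit or range.

### The arm

A 6-joint arm with a two-finger parallel gripper is mounted at the origin on the work surface. World frame = base frame: x ahead of the robot, y to its left, z up, the work surface at z = 0. Lengths are in m, angles in rad, forces in N, time in s.
With the tool pointing down it reaches from about 0.225 to 0.875 m from the base axis. Payload 3.4 kg.
Tool frame: the origin (TCP) lies midway between the tips of the shut fingers; the grasp point (between the pads) lies 19 mm behind it; z points along the fingers, y is the line along which they close (so a half turn about z gives the same grasp; the last joint's range is limited). The gripper opens to 85 mm and grips with 20 to 120 N. Pads are 22 mm wide; open, the fingers measure 114 mm over their backs; the gripper's body (76 mm by 85 mm) begins 54 mm behind the grasp point. The pads swing forward as they close: fully open they stand 13 mm farther back than shut.
Start: joints at [-1.287, 0.276, 1.505, -0, 1.361, -0.121], TCP at [0.226, -0.529, 0.231] pointing down, gripper open.
Joint ranges: [-2.89, 2.89], [-0.75, 2.08], [0.22, 2.7], [-1.18, 4.32], [0.11, 2.71], [-2.7, 2.7]. Speed limits (rad/s): [2.57, 2.57, 3.14, 3.14, 3.14, 3.14].

### API

Orientations are given as a unit quaternion [w, x, y, z].
In Python, from rig import * gives the robot as it stands.
- The arm moves only by the tool apply_moves, never from a script. Its argument "steps" is one flat list of numbers, 4 for each row, row after row: the shift along the world's x, y, z in cm, then the turn about the world's z in degrees. A call has 1 to 8 rows; each row is the pose to reach, as a shift and turn from the pose commanded when the call began; what a row does not reach only later rows make up. A row lasts 1/12 s, in which the tool goes at most 41.7 mm and 7.16 degrees, less where a joint would pass 70% of its speed; a pose out of reach is approached as far as the arm can. A call with a gripper value outside its range is refused whole. "jaw" is the closure in counts, from 0 (fully open) to 255 (shut), set as the call begins (left out, the last holds). The fingers move at their own pace and stop on an object; "newtons" is the grip in N (left out, the last holds). Time passes only in rows, so rows that repeat a pose let the fingers close. It gives the time, the measured TCP pose, the force, the opening and the grip force at its end, in the units of the state.
- get_state(): the state, without advancing time (a new reading comes with each control period).
- get_image(name): name is "side" or "top" or "wrist"; returns the picture (400x640x3 uint8, red, green, blue); there is no depth.
- calibration(name): a dict with "fx", "fy", "cx", "cy" (pixels), "xyz" and "rotation" of the camera in the world. Camera axes: x right, y up, looking along -z (the intrinsics and any distortion apply to the point x, -y, -z); pixel columns grow to the right and rows downward; lengths in m; the calibration is good to about 2 mm. A picture is of the moment at which its call begins: read the wrist's pose just before it. calibration takes no time and is no camera call; for the wrist camera it gives the pose at the moment of the call.
- sign_off(): hands the job in; it is judged then, once.
The state is a dict: "clock": time; "qpos": joint angles; "qd": joint speeds; "effort": joint torques, N m; "position": TCP position; "ee_rot": TCP orientation; "contact_force": force on the tool from outside, world axes, zero at the start; "moment": the same for the moment, N m; "width": finger opening in m; "gripper_force": force on a finger pad.
Only numpy, scipy, OpenCV 4.12 (cv2) and the standard library are available. Lean on these libraries where they do the work, as an engineer would, in place of code of your own. Each camera call takes 0.05 s, during which the arm holds its last target. There are 200 camera calls.

## Working session

There is one attempt and no reset: what is moved stays moved. The work goes in short steps, Python scripts to look and compute and a tool call to move; the robot and the scene stay as the last step left them, time stands still between calls to the robot, and variables do not carry over. Pictures are saved under pics/ and viewed, at most 14 in all, crops included, and the job is handed in when it is done.

Besides the shell and the picture viewer there is one more tool, called by a JSON object that holds its "method" and its "body", one argument or row to a line. apply_moves: Moves the arm, as the interface text tells. Its arguments: {"type":"object","properties":{"steps":{"type":"array","items":{"type":"number"}},"jaw":{"type":"number"},"newtons":{"type":"number"}},"required":["steps"]}

```bash
ls; mkdir -p pics; python3 - <<'E'
from rig import *
import cv2
for n in ("top","side"):
    im=get_image(n); cv2.imwrite(f"pics/{n}0.png",im[:,:,::-1]); c=calibration(n); print(n,c)
s=get_state(); print(s["clock"],s["position"],s["ee_rot"])
print(calibration("wrist"))
E
```

```text
pics
top {'fx': 380.9711273669747, 'fy': 380.9711273669747, 'cx': 317.2042621730161, 'cy': 199.82949715999885, 'xyz': array([ 0.29727788, -0.01038449,  0.96787203]), 'rotation': array([ 0.72023102,  0.07795605, -0.07380322, -0.68537816])}
side {'fx': 424.7279517438904, 'fy': 424.7279517438904, 'cx': 316.20285889399855, 'cy': 198.69695185313302, 'xyz': array([0.3985864 , 0.90740391, 0.98676069]), 'rotation': array([-0.06824347, -0.01759505,  0.37062793,  0.92610376])}
0.1 [ 0.22632464 -0.52805719  0.23050418] [-8.36670260e-04  9.79584564e-01  2.01030788e-01 -7.07264899e-05]
{'fx': 325.35628632525993, 'fy': 325.35628632525993, 'cx': 320.0989153777253, 'cy': 199.7889071066673, 'xyz': array([ 0.29615142, -0.49779873,  0.37256909]), 'rotation': array([ 0.82522569, -0.12395481,  0.08196646, -0.54490299])}
```

View pics/top0.png

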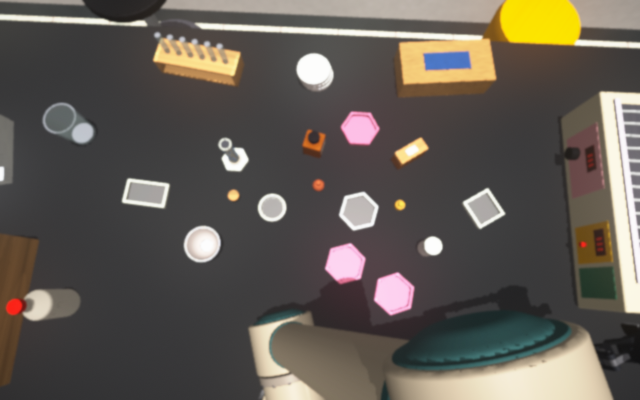

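View pics/side0.png

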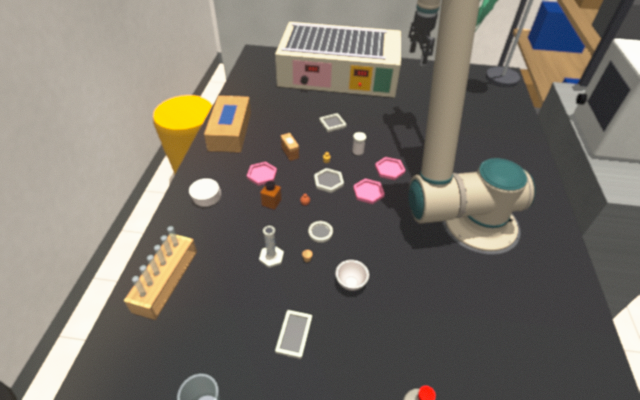

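Top view: rect nest (146,193), round nest (272,207), hex nest (359,211), square nest (484,208). The wares are the cylinder foot (235,158), bottle (314,140), box (411,151) and jar (430,246). The bowl is at (202,244), with small items at (233,195), (319,185) and (400,205). The side view agrees and shows everything upright.

```bash
cat > h.py <<'E'
import numpy as np, cv2
from scipy.spatial.transform import Rotation as R
from rig import *
def rot(q): return R.from_quat([q[1],q[2],q[3],q[0]])
def cast(c,p,z):
    p=np.atleast_2d(np.asarray(p,float))
    d=np.c_[(p[:,0]-c["cx"])/c["fx"],-(p[:,1]-c["cy"])/c["fy"],-np.ones(len(p))]
    d=rot(c["rotation"]).apply(d); o=np.asarray(c["xyz"])
    return o+d*((z-o[2])/d[:,2])[:,None]
def proj(c,P):
    q=rot(c["rotation"]).inv().apply(np.atleast_2d(P)-c["xyz"])
    return np.c_[c["cx"]-c["fx"]*q[:,0]/q[:,2],c["cy"]+c["fy"]*q[:,1]/q[:,2]]
def snap(n,f=None):
    c=calibration(n); im=get_image(n)[:,:,::-1].copy()
    if f: cv2.imwrite(f"pics/{f}.png",im)
    return c,im
def blobs(c,mask,z,amin=40):
    """contours cast to height z: centre, min-area rectangle (m, deg of long side)"""
    out=[]
    for k in cv2.findContours(mask.astype(np.uint8),cv2.RETR_EXTERNAL,cv2.CHAIN_APPROX_NONE)[0]:
        if cv2.contourArea(k)<amin: continue
        w=(cast(c,k[:,0],z)[:,:2]*1000).astype(np.float32)
        (x,y),(a,b),t=cv2.minAreaRect(w)
        if a<b: a,b,t=b,a,t+90
        (u,v)=k[:,0].mean(0); m=cv2.moments(w.reshape(-1,1,2)); 
        out.append((round(u),round(v),"rect",round(x),round(y),"size",round(a),round(b),"deg",round((t+90)%180-90,1),"cen",round(m["m10"]/m["m00"]),round(m["m01"]/m["m00"])))
    return out
def tool():
    s=get_state(); y=rot(s["ee_rot"]).apply([0,1,0])
    return s["clock"],np.round(s["position"],4),"fingerline deg",round(np.degrees(np.arctan2(y[1],y[0])),1),"open",round(s["width"],4),"grip",s["gripper_force"],"F",np.round(s["contact_force"],1),"q",np.round(s["qpos"],2)
E
python3 - <<'E'
from h import *
c=calibration("top"); im=cv2.imread("pics/top0.png"); hsv=cv2.cvtColor(im,cv2.COLOR_BGR2HSV)
H,S,V=cv2.split(hsv); roi=np.zeros_like(V,bool); roi[110:320,90:540]=1
print("white"); [print(b) for b in blobs(c,(S<70)&(V>110)&roi,0.014)]
print("orange"); [print(b) for b in blobs(c,(S>110)&(V>80)&(H<35)&roi,0.03,20)]
print(tool())
E
```

```text
white
(296, 318, 'rect', 216, 39, 'size', 72, 12, 'deg', -87.2, 'cen', 215, 28)
(394, 295, 'rect', 282, -192, 'size', 97, 86, 'deg', -68.7, 'cen', 284, -192)
(345, 262, 'rect', 354, -78, 'size', 95, 90, 'deg', -18.9, 'cen', 352, -76)
(431, 246, 'rect', 403, -288, 'size', 59, 47, 'deg', -87.2, 'cen', 401, -289)
(202, 244, 'rect', 380, 284, 'size', 93, 92, 'deg', -87.2, 'cen', 380, 284)
(272, 207, 'rect', 481, 116, 'size', 74, 73, 'deg', -87.2, 'cen', 481, 116)
(358, 211, 'rect', 483, -105, 'size', 104, 94, 'deg', 47.1, 'cen', 483, -105)
(483, 208, 'rect', 505, -424, 'size', 85, 82, 'deg', -58.3, 'cen', 506, -424)
(145, 193, 'rect', 502, 443, 'size', 116, 70, 'deg', 85.2, 'cen', 502, 443)
(411, 150, 'rect', 652, -241, 'size', 36, 23, 'deg', -60.0, 'cen', 652, -241)
(231, 154, 'rect', 619, 230, 'size', 106, 67, 'deg', 27.7, 'cen', 613, 229)
(359, 130, 'rect', 703, -101, 'size', 80, 66, 'deg', -87.2, 'cen', 702, -102)
orange
(399, 204, 'rect', 500, -207, 'size', 29, 28, 'deg', 0.4, 'cen', 500, -207)
(233, 195, 'rect', 504, 212, 'size', 28, 26, 'deg', -87.2, 'cen', 504, 213)
(318, 185, 'rect', 542, 0, 'size', 31, 29, 'deg', -87.2, 'cen', 542, 0)
(412, 152, 'rect', 639, -232, 'size', 102, 43, 'deg', -54.3, 'cen', 633, -231)
(314, 142, 'rect', 656, 19, 'size', 64, 54, 'deg', -14.1, 'cen', 653, 18)
(0.1, array([ 0.2263, -0.5281,  0.2305]), 'fingerline deg', np.float64(-66.8), 'open', 0.0855, 'grip', 0.0, 'F', array([ 0.7, -0.7, -0.4]), 'q', array([-1.29,  0.28,  1.51, -0.  ,  1.36, -0.12]))
```

```bash
python3 - <<'E'
from h import *
c,im=snap("wrist","w0")
print(cast(c,[[320,200],[320,10],[320,390],[10,200],[630,200]],0).round(3))
print(proj(c,[[.4,-.283,.07],[.505,-.424,.014],[.64,-.232,.056],get_state()["position"]]))
t=calibration("top"); 
print(cast(t,[431,244],.07),cast(t,[[411,147]],.056))
E
```

```text
[[ 0.19  -0.543  0.   ]
 [ 0.376 -0.463  0.   ]
 [-0.077 -0.657  0.   ]
 [ 0.045 -0.201  0.   ]
 [ 0.336 -0.884  0.   ]]
[[ 104.41035168 -159.26678838]
 [ 336.75604644 -171.14893134]
 [ 121.33752102 -700.14919707]
 [ 321.23148304  263.75617555]]
[[ 0.4002156  -0.27280249  0.07      ]] [[ 0.64441443 -0.22987778  0.056     ]]
```

View pics/w0.png

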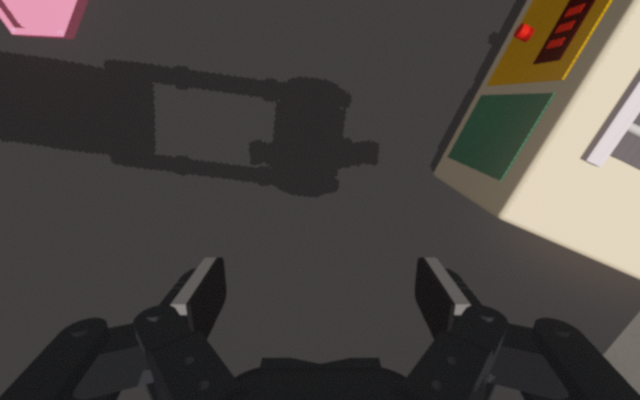

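The wrist view shows bare bench between the fingers, with a pink nest at top left and the instrument on the right. A point under the TCP lands near the image centre, so I'll hover straight above each ware, starting with the slide box.

{"method": "apply_moves", "body": {
  "steps": [42,30,0,103,42,30,0,103,42,30,0,103,42,30,0,103,42,30,0,103,42,30,0,103,42,30,0,103,42,30,0,103],
  "jaw": 0,
  "newtons": 40
}}

```text
clock: 0.82
position: [0.499, -0.3332, 0.2311]
ee_rot: [-0.0, 0.761, 0.648, -0.0]
contact_force: [-0.6, -1.0, -0.4]
width: 0.0857
gripper_force: 0.0
```

```bash
python3 -c "
from h import *
print(tool())"
```

```text
(0.8167, array([ 0.499 , -0.3332,  0.2311]), 'fingerline deg', np.float64(-9.2), 'open', 0.0857, 'grip', 0.0, 'F', array([-0.6, -1. , -0.4]), 'q', array([-0.7 ,  0.31,  1.45, -0.  ,  1.38, -0.54]))
```

{"method": "apply_moves", "body": {
  "steps": [14.6,10.2,0,45,14.6,10.2,0,45,14.6,10.2,0,45,14.6,10.2,0,45,14.6,10.2,0,45,14.6,10.2,0,45,14.6,10.2,0,45,14.6,10.2,0,45]
}}

```text
clock: 1.48
position: [0.6439, -0.2321, 0.2305]
ee_rot: [-0.001, 0.457, 0.889, -0.0]
contact_force: [-0.7, -0.3, 0.5]
width: 0.0855
gripper_force: 0.0
```

```bash
python3 - <<'E'
from h import *
print(tool())
c,im=snap("wrist","w1")
print(proj(c,[.645,-.231,.056]))
hsv=cv2.cvtColor(im,cv2.COLOR_BGR2HSV);H,S,V=cv2.split(hsv)
[print(b) for b in blobs(c,(S>80)&(V>70)&(H<35),.056,200)]
E
```

```text
(1.4833, array([ 0.6439, -0.2321,  0.2305]), 'fingerline deg', np.float64(35.6), 'open', 0.0855, 'grip', 0.0, 'F', array([-0.7, -0.3,  0.5]), 'q', array([-0.45,  0.44,  1.25, -0.  ,  1.45, -1.07]))
[[320.705635   178.11335355]]
(8, 349, 'rect', 471, -619, 'size', 53, 30, 'deg', -70.7, 'cen', 465, -615)
(397, 327, 'rect', 831, -316, 'size', 146, 81, 'deg', -84.0, 'cen', 827, -331)
(487, 280, 'rect', 865, -217, 'size', 172, 56, 'deg', -3.6, 'cen', 870, -217)
(314, 170, 'rect', 636, -229, 'size', 84, 37, 'deg', -54.5, 'cen', 635, -229)
(221, 75, 'rect', 515, -205, 'size', 27, 22, 'deg', 35.5, 'cen', 515, -205)
```

View pics/w1.png

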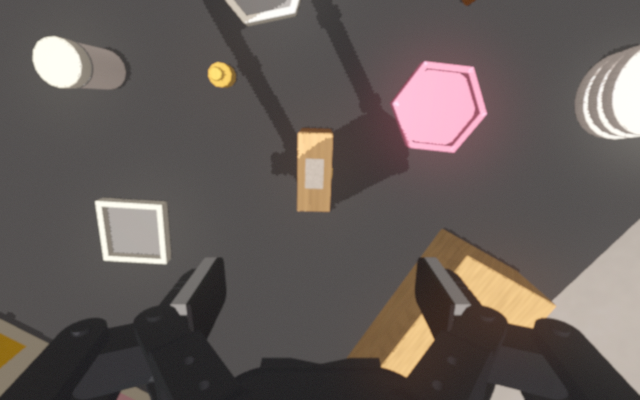

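The wrist view shows the box centred at (314,171), i.e. about (0.637,-0.231). It's 84x37 mm at -54.5°, which matches its size, and the fingers are aligned with it. The neighbours are clear.

{"method": "apply_moves", "body": {
  "steps": [-0.7,0.1,-4,0,-0.7,0.1,-8,0,-0.7,0.1,-12,0,-0.7,0.1,-15.5,0,-0.7,0.1,-18,0,-0.7,0.1,-20,0,-0.7,0.1,-20.4,0,-0.7,0.1,-20.4,0]
}}

```text
clock: 2.2
position: [0.6353, -0.2316, 0.0256]
ee_rot: [-0.002, 0.459, 0.889, -0.0]
contact_force: [-0.0, -0.3, 1.0]
width: 0.0855
gripper_force: 0.0
```

{"method": "apply_moves", "body": {
  "steps": [0,0,0,0,0,0,0,0,0,0,0,0,0,0,0,0,0,0,0,0,0,0,0,0,0,0,0,0,0,0,0,0],
  "jaw": 255,
  "newtons": 40
}}

```text
clock: 2.87
position: [0.6376, -0.2323, 0.029]
ee_rot: [0.001, 0.458, 0.889, 0.0]
contact_force: [0.3, -0.7, 6.1]
width: 0.0334
gripper_force: 40.7
```

{"method": "apply_moves", "body": {
  "steps": [0,0,2,0,0,0,6,0,0,0,10,0,0,0,14,0,0,2,16,0,-1,6,16,-5,-2,10,16,-10,-3,14,16,-15]
}}

```text
clock: 3.53
position: [0.6059, -0.0906, 0.1875]
ee_rot: [0.0, 0.572, 0.82, 0.0]
contact_force: [0.4, 0.8, -1.8]
width: 0.0332
gripper_force: 39.9
```

{"method": "apply_moves", "body": {
  "steps": [-0.8,4,0,-5,-1.6,8,0,-10,-2.4,12,0,-15,-3.2,16,0,-20,-4,20,0,-25,-4.8,24,0,-25,-5.6,28,0,-25,-6.4,32,0,-25]
}}

```text
clock: 4.2
position: [0.5415, 0.23, 0.1871]
ee_rot: [-0.0, 0.734, 0.679, -0.0]
contact_force: [0.7, 0.5, -2.0]
width: 0.0334
gripper_force: 40.0
```

{"method": "apply_moves", "body": {
  "steps": [-0.8,4,0,0,-1.6,8,0,0,-2.4,12,0,0,-3.2,15,0,0,-3.6,17,0,0,-4,18,0,0,-4,18,0,0,-4,18,0,0]
}}

```text
clock: 4.87
position: [0.5024, 0.4074, 0.1868]
ee_rot: [0.0, 0.734, 0.679, -0.001]
contact_force: [-0.3, -0.8, -1.5]
width: 0.0337
gripper_force: 40.0
```

```bash
python3 - <<'E'
from h import *
print(tool())
c,im=snap("wrist","w2")
print(proj(c,[[.502,.443,.014]]))
hsv=cv2.cvtColor(im,cv2.COLOR_BGR2HSV);H,S,V=cv2.split(hsv)
[print(b) for b in blobs(c,(S<60)&(V>110),.014,300)]
E
```

```text
(4.8667, array([0.5024, 0.4074, 0.1868]), 'fingerline deg', np.float64(-4.5), 'open', 0.0337, 'grip', 39.9941311776638, 'F', array([-0.3, -0.8, -1.5]), 'q', array([ 0.57,  0.41,  1.41, -0.  ,  1.32,  0.65]))
[[315.98400107 143.05886387]]
(206, 383, 'rect', 346, 160, 'size', 76, 23, 'deg', 47.8, 'cen', 341, 157)
(436, 383, 'rect', 621, 138, 'size', 80, 25, 'deg', -56.0, 'cen', 625, 135)
(24, 367, 'rect', 116, 202, 'size', 106, 89, 'deg', 33.1, 'cen', 131, 202)
(205, 291, 'rect', 364, 291, 'size', 72, 34, 'deg', -10.0, 'cen', 370, 291)
(320, 288, 'rect', 494, 281, 'size', 83, 50, 'deg', 84.3, 'cen', 493, 281)
(331, 161, 'rect', 579, 399, 'size', 766, 404, 'deg', -18.9, 'cen', 552, 406)
```

View pics/w2.png

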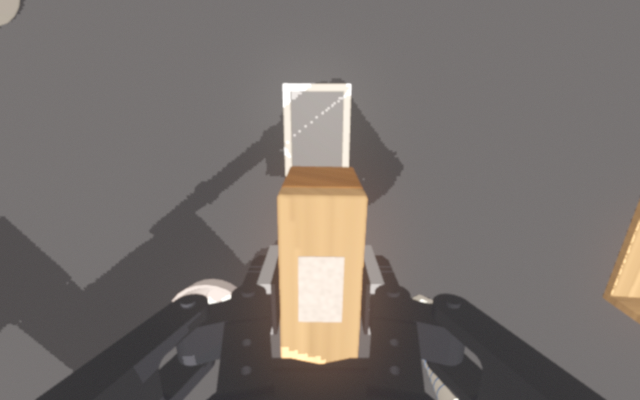

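The wrist view shows the box held square. The nest's far edge is at row 84 (columns 283–351) and the label is centred at (321,290). I'll cast both.

```bash
python3 - <<'E'
from h import *
c=calibration("wrist")
p=cast(c,[[283,84],[351,84],[350,150],[284,150]],.014); print(p.round(4))
print(cast(c,[[321,290],[321,190],[321,357]],.187-.0275+.056).round(4))
E
```

```text
[[0.477  0.4981 0.014 ]
 [0.5388 0.4931 0.014 ]
 [0.5347 0.433  0.014 ]
 [0.4711 0.4382 0.014 ]]
[[0.504  0.41   0.2155]
 [0.5073 0.4513 0.2155]
 [0.5014 0.3771 0.2155]]
```

{"method": "apply_moves", "body": {
  "steps": [-0.1,3.1,-2,0,-0.1,3.1,-6,0,-0.1,3.1,-9.5,0,-0.1,3.1,-12,0,-0.1,3.1,-13.6,0,-0.1,3.1,-14.6,0,-0.1,3.1,-15.1,0,-0.1,3.1,-15.4,0]
}}

```text
clock: 5.58
position: [0.5025, 0.4382, 0.0333]
ee_rot: [0.0, 0.735, 0.678, 0.0]
contact_force: [-0.0, 0.1, -1.3]
width: 0.0332
gripper_force: 40.0
```

{"method": "apply_moves", "body": {
  "steps": [0,0,-0.1,0,0,0,-0.2,0,0,0,-0.2,0]
}}

```text
clock: 5.83
position: [0.5027, 0.4393, 0.033]
ee_rot: [0.001, 0.734, 0.679, 0.001]
contact_force: [0.3, -0.5, 1.8]
width: 0.0334
gripper_force: 40.3
```

```bash
python3 - <<'E'
from h import *
print(tool())
snap("side","s1"); c,im=snap("wrist","w3"); s=cv2.imread("pics/s1.png")[280:380,240:360]
cv2.imwrite("pics/c3.png",np.hstack([cv2.resize(s,(384,320)),im[:320,112:528]]))
E
```

```text
(5.8333, array([0.5027, 0.4393, 0.033 ]), 'fingerline deg', np.float64(-4.5), 'open', 0.0334, 'grip', 40.28072163462639, 'F', array([ 0.3, -0.5,  1.8]), 'q', array([ 0.61,  0.56,  1.56, -0.  ,  1.02,  0.69]))
```

View pics/c3.png

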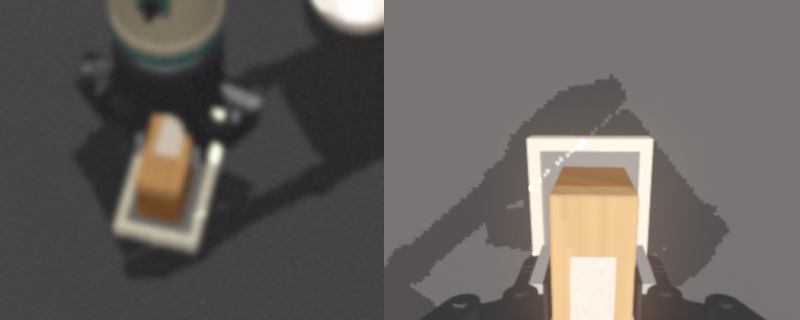

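Left crop: the box stands inside the rim. Right: it's centred in the nest. The load has transferred to the nest floor, so I'll release and go to the bottle.

{"method": "apply_moves", "body": {
  "steps": [0,0,0,0,0,0,0,0,0,0,0,0,0,0,0,0,0,0,2,0,0,0,6,0,0,0,10,0,0,0,14,0],
  "jaw": 0
}}

```text
clock: 6.6
position: [0.5012, 0.439, 0.1722]
ee_rot: [-0.0, 0.734, 0.679, -0.001]
contact_force: [0.7, 0.8, 0.5]
width: 0.0853
gripper_force: 0.0
```

{"method": "apply_moves", "body": {
  "steps": [1.3,-3.4,2,-2,2.6,-6.8,4,-4,3.9,-10.2,6,-6,5.2,-14,7,-8,6.6,-18,7,-10,8,-22,7,-10,9.4,-26,7,-10,10.8,-30,7,-10]
}}

```text
clock: 7.27
position: [0.609, 0.1402, 0.2415]
ee_rot: [0.0, 0.791, 0.612, 0.0]
contact_force: [0.8, -0.1, 0.1]
width: 0.0854
gripper_force: 0.0
```

{"method": "apply_moves", "body": {
  "steps": [1.3,-4,0,0,2.6,-7,0,0,3.8,-10,0,0,4.4,-12,0,0,4.4,-12,0,0,4.4,-12,0,0]
}}

```text
clock: 7.77
position: [0.6529, 0.0209, 0.2408]
ee_rot: [-0.001, 0.791, 0.611, -0.0]
contact_force: [-0.8, -0.5, -0.3]
width: 0.0856
gripper_force: 0.0
```

```bash
python3 - <<'E'
from h import *
print(tool())
c,im=snap("wrist","w4")
hsv=cv2.cvtColor(im,cv2.COLOR_BGR2HSV);H,S,V=cv2.split(hsv)
[print(b) for b in blobs(c,(S>80)&(V>50)&((H<30)|(H>170)),.060,200)]
E
```

```text
(7.7667, array([0.6529, 0.0209, 0.2408]), 'fingerline deg', np.float64(-14.6), 'open', 0.0856, 'grip', 0.0, 'F', array([-0.8, -0.5, -0.3]), 'q', array([-0.07,  0.39,  1.31,  0.  ,  1.44,  0.18]))
(511, 393, 'rect', 816, -314, 'size', 42, 20, 'deg', -29.1, 'cen', 816, -313)
(258, 354, 'rect', 523, -173, 'size', 45, 23, 'deg', 64.8, 'cen', 524, -172)
(578, 334, 'rect', 913, -242, 'size', 271, 117, 'deg', -56.3, 'cen', 909, -245)
(125, 309, 'rect', 396, -73, 'size', 128, 99, 'deg', 61.2, 'cen', 389, -82)
(413, 277, 'rect', 725, -122, 'size', 101, 74, 'deg', -64.3, 'cen', 733, -131)
(384, 222, 'rect', 704, -42, 'size', 76, 26, 'deg', -1.1, 'cen', 701, -42)
(238, 207, 'rect', 562, 12, 'size', 29, 27, 'deg', 71.7, 'cen', 563, 12)
(319, 178, 'rect', 652, 21, 'size', 56, 50, 'deg', 75.3, 'cen', 652, 21)
(129, 23, 'rect', 526, 201, 'size', 33, 25, 'deg', -25.0, 'cen', 525, 201)
```

View pics/w4.png

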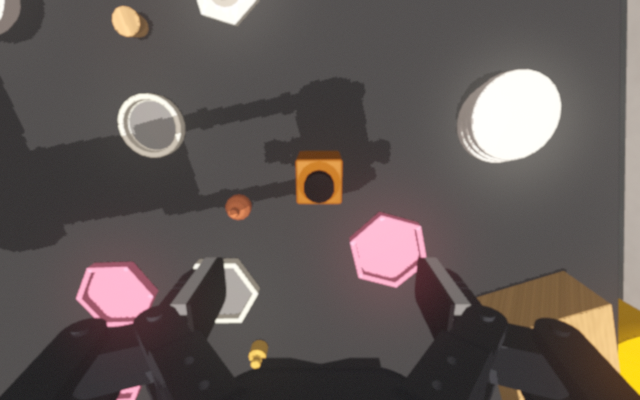

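The wrist view shows the bottle's top face centred at (319,181), square with the fingers, and its cap at (319,186). I place it at about (0.651,0.018) and the neighbours are clear. Descending to grip.

{"method": "apply_moves", "body": {
  "steps": [-0.2,-0.3,-4,0,-0.2,-0.3,-8,0,-0.2,-0.3,-12,0,-0.2,-0.3,-16,0,-0.2,-0.3,-19,0,-0.2,-0.3,-21,0,-0.2,-0.3,-21.7,0,-0.2,-0.3,-21.7,0]
}}

```text
clock: 8.48
position: [0.649, 0.0206, 0.0225]
ee_rot: [-0.002, 0.79, 0.613, -0.001]
contact_force: [0.5, 0.2, -1.0]
width: 0.0859
gripper_force: 0.0
```

{"method": "apply_moves", "body": {
  "steps": [0,0,0,0,0,0,0,0,0,0,0,0,0,0,0,0,0,0,0,0,0,0,0,0,0,0,0,0],
  "jaw": 255,
  "newtons": 45
}}

```text
clock: 9.07
position: [0.6521, 0.019, 0.0266]
ee_rot: [0.001, 0.791, 0.612, 0.002]
contact_force: [-0.6, 1.5, 7.2]
width: 0.0477
gripper_force: 47.8
```

```bash
python3 - <<'E'
from h import *
print(tool())
t=calibration("top"); im=cv2.imread("pics/top0.png")[185:235,460:510]
g=cv2.cvtColor(im,cv2.COLOR_BGR2GRAY); k=max(cv2.findContours((g>90).astype(np.uint8),0,1)[0],key=cv2.contourArea)
w=(cast(t,k[:,0]+[460,185],.014)[:,:2]*1000).astype(np.float32); print(cv2.minAreaRect(w))
c=calibration("wrist"); w4=cv2.imread("pics/w1.png"); g=(cv2.cvtColor(w4,cv2.COLOR_BGR2GRAY)>90).astype(np.uint8)[185:275,80:185]
k=max(cv2.findContours(g,0,1)[0],key=cv2.contourArea); print(cv2.minAreaRect(k),'px in w1, fl 35.6, image up=125.6')
E
```

```text
(9.0667, array([0.6521, 0.019 , 0.0266]), 'fingerline deg', np.float64(-14.5), 'open', 0.0477, 'grip', 47.76722431182861, 'F', array([-0.6,  1.5,  7.2]), 'q', array([-0.08,  0.55,  1.6 ,  0.  ,  0.98,  0.18]))
((505.2782897949219, -423.1978454589844), (84.49008178710938, 85.95864868164062), 31.974796295166016)
((53.0, 46.0), (68.0, 80.0), 90.0) px in w1, fl 35.6, image up=125.6
```

{"method": "apply_moves", "body": {
  "steps": [0,0,2,0,0,0,5,0,0,0,9,0,0,0,12,0,-1,-2.5,14,-5,-2.4,-6,14,-10,-3.9,-9.7,14,-15,-5.4,-13.4,14,-20]
}}

```text
clock: 9.73
position: [0.5961, -0.1161, 0.1652]
ee_rot: [0.001, 0.886, 0.464, 0.0]
contact_force: [-0.9, -0.1, -1.9]
width: 0.0475
gripper_force: 47.2
```

{"method": "apply_moves", "body": {
  "steps": [-1.5,-3.7,0,-5,-3,-7.4,0,-10,-4.5,-11.1,0,-15,-6,-14.8,0,-20,-7.5,-18.5,0,-22.5,-9,-22.2,0,-22.5,-10.5,-26,0,-22.5,-12,-29.7,0,-22.5]
}}

```text
clock: 10.4
position: [0.4754, -0.4139, 0.1645]
ee_rot: [0.0, 0.959, 0.284, 0.0]
contact_force: [0.6, 0.1, -2.8]
width: 0.0474
gripper_force: 47.1
```

{"method": "apply_moves", "body": {
  "steps": [-0.9,-2.2,0,0,-1.4,-3.4,0,0,-1.4,-3.7,0,0,-1.4,-3.7,0,0]
}}

```text
clock: 10.73
position: [0.4627, -0.4489, 0.1641]
ee_rot: [-0.001, 0.959, 0.283, 0.0]
contact_force: [0.0, -0.1, -0.7]
width: 0.0472
gripper_force: 47.1
```

```bash
python3 - <<'E'
from h import *
print(tool())
c,im=snap("wrist","w5")
print(proj(c,[[.505,-.423,.014]]))
hsv=cv2.cvtColor(im,cv2.COLOR_BGR2HSV);H,S,V=cv2.split(hsv)
[print(b) for b in blobs(c,(S<60)&(V>90),.014,600)]
E
```

```text
(10.7333, array([ 0.4627, -0.4489,  0.1641]), 'fingerline deg', np.float64(-57.1), 'open', 0.0472, 'grip', 47.11230754852295, 'F', array([ 0. , -0.1, -0.7]), 'q', array([-0.88,  0.42,  1.45,  0.  ,  1.27,  0.12]))
[[321.57579674 131.36525899]]
(193, 384, 'rect', 190, -445, 'size', 60, 44, 'deg', 27.0, 'cen', 188, -453)
(448, 371, 'rect', 356, -687, 'size', 65, 45, 'deg', 11.5, 'cen', 362, -686)
(395, 197, 'rect', 419, -477, 'size', 739, 407, 'deg', -57.2, 'cen', 452, -454)
```

View pics/w5.png

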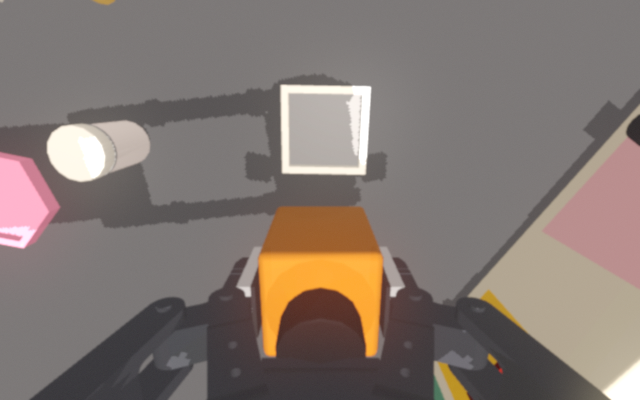

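The full nest is in view, with corners at (281,86), (370,86), (366,175) and (281,174). The bottle's front top edge is at row 252, columns 260–378.

```bash
python3 - <<'E'
from h import *
c=calibration("wrist")
p=cast(c,[[281,86],[370,86],[366,175],[281,174]],.014); print(p.round(4),p.mean(0)); d=p[1]-p[0]; e=p[2]-p[3]; print(np.degrees(np.arctan2([d[1],e[1]],[d[0],e[0]])))
d=p[0]-p[3];e=p[1]-p[2];print(np.degrees(np.arctan2([d[1],e[1]],[d[0],e[0]])))
q=cast(c,[[260,252],[378,252]],.2005); m=q.mean(0); print(q.round(4),"bottle centre",m[:2]-.024*np.array([np.cos(.576),np.sin(.576)]))
print("jar lid",cast(c,[[84,153]],.07))
E
```

```text
[[ 0.5184 -0.3722  0.014 ]
 [ 0.5594 -0.4356  0.014 ]
 [ 0.4945 -0.4774  0.014 ]
 [ 0.4529 -0.4114  0.014 ]] [ 0.50630973 -0.42418323  0.014     ]
[-57.07584353 -57.76745014]
[30.90565217 32.7744529 ]
[[ 0.4716 -0.4164  0.2005]
 [ 0.4945 -0.4519  0.2005]] bottle centre [ 0.46289325 -0.44722233]
jar lid [[ 0.40259527 -0.28213775  0.07      ]]
```

{"method": "apply_moves", "body": {
  "steps": [2,1.1,0,0,4,2.2,-1,0,4.3,2.4,-4,0,4.3,2.4,-8,0,4.3,2.4,-11,0,4.3,2.4,-12.6,0,4.3,2.4,-13.1,0,4.3,2.4,-13.4,0]
}}

```text
clock: 11.45
position: [0.5055, -0.4209, 0.0306]
ee_rot: [-0.003, 0.959, 0.285, -0.001]
contact_force: [-4.8, 7.3, 17.3]
width: 0.0474
gripper_force: 49.4
```

{"method": "apply_moves", "body": {
  "steps": [0,0,-0.1,0,0,0,-0.2,0,0,0,-0.2,0]
}}

```text
clock: 11.7
position: [0.5067, -0.4225, 0.0306]
ee_rot: [-0.0, 0.959, 0.285, 0.0]
contact_force: [-1.7, 2.4, 4.4]
width: 0.047
gripper_force: 47.8
```

```bash
python3 - <<'E'
from h import *
print(tool())
c,im=snap("wrist","w6")
cv2.imwrite("pics/c6.png",im[:330,120:520])
E
```

```text
(11.7, array([ 0.5067, -0.4225,  0.0306]), 'fingerline deg', np.float64(-56.9), 'open', 0.047, 'grip', 47.75916516780853, 'F', array([-1.7,  2.4,  4.4]), 'q', array([-0.8 ,  0.56,  1.58,  0.  ,  1.01,  0.19]))
```

View pics/c6.png

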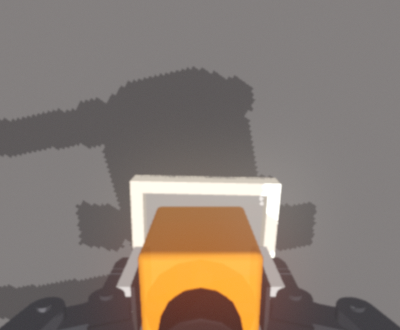

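The bottle is inside the square recess and resting on its floor: the TCP rose 4 mm above its grip height. Releasing and going to the jar.

{"method": "apply_moves", "body": {
  "steps": [0,0,0,0,0,0,0,0,0,0,0,0,0,0,0,0,0,0,2,0,0,0,6,0,0,0,10,0,0,0,13,0],
  "jaw": 0
}}

```text
clock: 12.42
position: [0.5064, -0.4259, 0.1612]
ee_rot: [0.001, 0.959, 0.284, 0.001]
contact_force: [0.6, -0.4, 0.3]
width: 0.0856
gripper_force: 0.0
```

{"method": "apply_moves", "body": {
  "steps": [-2,2.8,2,0,-4,5.6,4,0,-6,8.4,6,0,-8.2,11.2,7,0,-10,13.4,7,0,-10.4,14.1,7,0,-10.4,14.1,7,0]
}}

```text
clock: 13.0
position: [0.4006, -0.2823, 0.229]
ee_rot: [0.0, 0.959, 0.284, 0.0]
contact_force: [-0.0, -0.2, -0.2]
width: 0.0855
gripper_force: 0.0
```

```bash
python3 - <<'E'
from h import *
print(tool())
c,im=snap("wrist","w7")
print(proj(c,[.4026,-.281,.07]))
cv2.imwrite("pics/c7.png",im)
hsv=cv2.cvtColor(im,cv2.COLOR_BGR2HSV);H,S,V=cv2.split(hsv)
[print(b) for b in blobs(c,(S<60)&(V>200),.07,200)]
[print(b) for b in blobs(c,(S<60)&(V>130),.07,200)]
E
```

```text
(13.0, array([ 0.4006, -0.2823,  0.229 ]), 'fingerline deg', np.float64(-57.0), 'open', 0.0855, 'grip', 0.0, 'F', array([-0. , -0.2, -0.2]), 'q', array([-0.76,  0.15,  1.68,  0.  ,  1.31,  0.24]))
[[320.0874023  180.83977256]]
(25, 323, 'rect', 92, -99, 'size', 149, 56, 'deg', 16.8, 'cen', 108, -96)
(314, 182, 'rect', 398, -277, 'size', 37, 37, 'deg', -57.1, 'cen', 398, -277)
(470, 151, 'rect', 500, -396, 'size', 65, 65, 'deg', 31.7, 'cen', 501, -381)
(215, 30, 'rect', 465, -139, 'size', 79, 44, 'deg', -57.0, 'cen', 463, -142)
(619, 278, 'rect', 488, -611, 'size', 73, 52, 'deg', -82.4, 'cen', 484, -606)
(25, 310, 'rect', 103, -103, 'size', 170, 69, 'deg', 16.8, 'cen', 103, -94)
(315, 179, 'rect', 402, -275, 'size', 50, 41, 'deg', 32.9, 'cen', 401, -276)
(470, 152, 'rect', 499, -395, 'size', 68, 67, 'deg', -58.6, 'cen', 501, -382)
(215, 22, 'rect', 465, -139, 'size', 81, 44, 'deg', -57.0, 'cen', 468, -137)
```

View pics/c7.png

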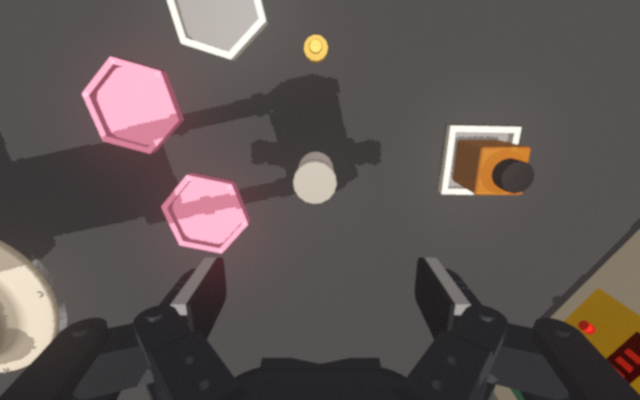

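The view shows the bottle standing in its nest at (490,160) and the jar lid at (315,182), so the jar is at (0.398,-0.277). Descending.

{"method": "apply_moves", "body": {
  "steps": [-0.3,0.5,-4,0,-0.3,0.5,-8,0,-0.3,0.5,-12,0,-0.3,0.5,-16,0,-0.3,0.5,-19,0,-0.3,0.5,-20.5,0,-0.3,0.5,-20.7,0,-0.3,0.5,-20.7,0]
}}

```text
clock: 13.72
position: [0.3992, -0.2799, 0.0198]
ee_rot: [-0.001, 0.959, 0.284, -0.001]
contact_force: [0.9, -0.8, 0.1]
width: 0.0854
gripper_force: 0.0
```

{"method": "apply_moves", "body": {
  "steps": [0,0,0,0,0,0,0,0,0,0,0,0,0,0,0,0,0,0,0,0,0,0,0,0,0,0,0,0,0,0,0,0],
  "jaw": 255,
  "newtons": 40
}}

```text
clock: 14.38
position: [0.3993, -0.2796, 0.0225]
ee_rot: [0.001, 0.959, 0.284, 0.001]
contact_force: [0.1, 1.2, 7.2]
width: 0.0403
gripper_force: 39.3
```

{"method": "apply_moves", "body": {
  "steps": [0,0,2,0,0,0,6,0,0,0,10,0,0.2,2.5,12,0,0.5,6,12,0,0.8,10,12,0,1.2,14,12,0,1.6,18,12,0]
}}

```text
clock: 15.05
position: [0.4143, -0.0975, 0.1417]
ee_rot: [0.0, 0.959, 0.283, 0.0]
contact_force: [1.1, 0.4, -1.5]
width: 0.0402
gripper_force: 41.0
```

{"method": "apply_moves", "body": {
  "steps": [0.4,4,0,0,0.8,8,0,0,1.2,12,0,0,1.4,15.5,0,0,1.6,17.7,0,0,1.6,18.3,0,0,1.6,18.3,0,0]
}}

```text
clock: 15.63
position: [0.4304, 0.0851, 0.1413]
ee_rot: [0.0, 0.958, 0.286, -0.0]
contact_force: [0.2, -0.8, -0.8]
width: 0.04
gripper_force: 41.0
```

```bash
python3 - <<'E'
from h import *
print(tool())
c,im=snap("wrist","w8")
print(proj(c,[[.481,.116,.014]]))
hsv=cv2.cvtColor(im,cv2.COLOR_BGR2HSV);H,S,V=cv2.split(hsv)
[print(b) for b in blobs(c,(S<70)&(V>150),.014,600)]
E
```

```text
(15.6333, array([0.4304, 0.0851, 0.1413]), 'fingerline deg', np.float64(-56.8), 'open', 0.04, 'grip', 40.977845191955566, 'F', array([ 0.2, -0.8, -0.8]), 'q', array([ 0.04,  0.15,  1.92, -0.  ,  1.07,  1.03]))
[[322.36968752 121.55885206]]
(322, 317, 'rect', 327, 18, 'size', 117, 114, 'deg', 36.1, 'cen', 325, 15)
(318, 244, 'rect', 390, 60, 'size', 77, 57, 'deg', -56.2, 'cen', 392, 61)
(525, 252, 'rect', 484, -104, 'size', 106, 91, 'deg', 47.5, 'cen', 483, -104)
(323, 119, 'rect', 482, 116, 'size', 69, 69, 'deg', -56.9, 'cen', 482, 115)
(60, 122, 'rect', 363, 290, 'size', 97, 96, 'deg', 17.0, 'cen', 363, 291)
```

View pics/w8.png

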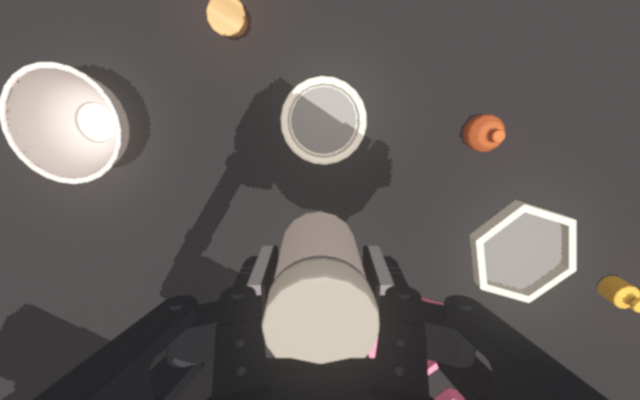

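The round nest measures 69 mm and is centred at (0.482,0.116), clear of the bowl and the small items. Lowering the jar.

{"method": "apply_moves", "body": {
  "steps": [2.5,1.5,0,0,4.8,2.9,-1,0,5.1,3.1,-4,0,5.1,3.1,-7,0,5.1,3.1,-9.5,0,5.1,3.1,-10.7,0,5.1,3.1,-11.1,0,5.1,3.1,-11.3,0]
}}

```text
clock: 16.35
position: [0.4815, 0.1133, 0.0276]
ee_rot: [0.0, 0.959, 0.283, -0.001]
contact_force: [-0.0, 0.4, -0.9]
width: 0.0403
gripper_force: 41.0
```

{"method": "apply_moves", "body": {
  "steps": [0,0,-0.1,0,0,0,-0.2,0,0,0,-0.2,0]
}}

```text
clock: 16.6
position: [0.4826, 0.1146, 0.0273]
ee_rot: [0.0, 0.959, 0.284, 0.001]
contact_force: [-0.6, 0.1, -1.1]
width: 0.0402
gripper_force: 41.0
```

```bash
python3 - <<'E'
from h import *
print(tool())
c,im=snap("wrist","w9")
cv2.imwrite("pics/c9.png",im[:330,120:520])
E
```

```text
(16.6, array([0.4826, 0.1146, 0.0273]), 'fingerline deg', np.float64(-57.0), 'open', 0.0402, 'grip', 41.03805050253868, 'F', array([-0.6,  0.1, -1.1]), 'q', array([ 0.09,  0.37,  1.96, -0.  ,  0.81,  1.09]))
```

View pics/c9.png

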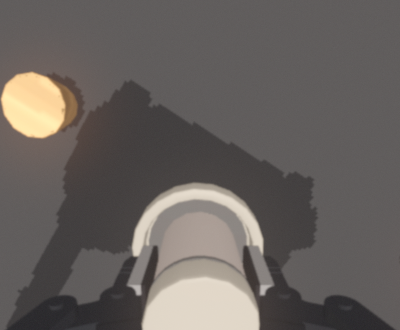

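The jar is centred in the recess but not touching yet, so I'll ease it down in 1 mm steps.

{"method": "apply_moves", "body": {
  "steps": [0,0,-0.1,0,0,0,-0.1,0]
}}

```text
clock: 16.82
position: [0.4826, 0.115, 0.0266]
ee_rot: [0.0, 0.959, 0.284, 0.001]
contact_force: [-1.2, 0.5, 4.5]
width: 0.0401
gripper_force: 40.2
```

{"method": "apply_moves", "body": {
  "steps": [0,0,-0.1,0,0,0,-0.1,0]
}}

```text
clock: 16.98
position: [0.4827, 0.1151, 0.0264]
ee_rot: [0.0, 0.959, 0.284, 0.001]
contact_force: [-2.1, -0.8, 12.1]
width: 0.0405
gripper_force: 39.8
```

{"method": "apply_moves", "body": {
  "steps": [0,0,-0.1,0,0,0,0,0,0,0,0,0,0,0,0,0,0,0,3,0,0,0,7,0,0,0,11,0,0,0,15,0],
  "jaw": 0
}}

```text
clock: 17.65
position: [0.4811, 0.1148, 0.1756]
ee_rot: [-0.0, 0.959, 0.284, -0.001]
contact_force: [1.1, 0.3, -0.4]
width: 0.0852
gripper_force: 0.0
```

```bash
python3 - <<'E'
from h import *
print(tool())
t=calibration("top"); print(cast(t,[[235,159]],.01),cast(t,[[225,144]],.12))
E
```

```text
(17.65, array([0.4811, 0.1148, 0.1756]), 'fingerline deg', np.float64(-57.0), 'open', 0.0852, 'grip', 0.0, 'F', array([ 1.1,  0.3, -0.4]), 'q', array([ 0.09,  0.2 ,  1.76, -0.  ,  1.19,  1.09]))
[[0.60557448 0.22238596 0.01      ]] [[0.60588237 0.22270546 0.12      ]]
```

{"method": "apply_moves", "body": {
  "steps": [0,0,4,0,2,1.7,7,0,4.6,4,9,0,7.6,6.6,9,0,10.4,9,9,0,12.3,10.6,9,0,12.5,10.8,9,0,12.5,10.8,9,0]
}}

```text
clock: 18.32
position: [0.6073, 0.2237, 0.2628]
ee_rot: [0.0, 0.959, 0.285, -0.001]
contact_force: [-1.1, 0.4, 0.0]
width: 0.0854
gripper_force: 0.0
```

```bash
python3 - <<'E'
from h import *
print(tool())
c,im=snap("wrist","w10")
print(proj(c,[[.606,.2225,.12],[.606,.2225,.0]]))
hsv=cv2.cvtColor(im,cv2.COLOR_BGR2HSV);H,S,V=cv2.split(hsv)
m=(S<60)&(V>130)
print("top");[print(b) for b in blobs(c,m,.12,200)]
print("foot");[print(b) for b in blobs(c,m,.01,200)]
E
```

```text
(18.3167, array([0.6073, 0.2237, 0.2628]), 'fingerline deg', np.float64(-56.9), 'open', 0.0854, 'grip', 0.0, 'F', array([-1.1,  0.4,  0. ]), 'q', array([ 0.25,  0.37,  1.28, -0.  ,  1.49,  1.24]))
[[320.59854967 189.20228018]
 [320.36763436 163.92910528]]
top
(172, 280, 'rect', 447, 297, 'size', 62, 17, 'deg', -12.2, 'cen', 444, 296)
(337, 290, 'rect', 524, 151, 'size', 78, 52, 'deg', 32.9, 'cen', 527, 151)
(320, 169, 'rect', 620, 233, 'size', 61, 45, 'deg', 27.3, 'cen', 621, 233)
(93, 143, 'rect', 533, 411, 'size', 26, 16, 'deg', 84.6, 'cen', 533, 411)
(131, 132, 'rect', 550, 394, 'size', 81, 50, 'deg', 85.2, 'cen', 559, 384)
(600, 70, 'rect', 809, 89, 'size', 73, 72, 'deg', -40.8, 'cen', 812, 86)
foot
(172, 280, 'rect', 360, 308, 'size', 86, 24, 'deg', -12.2, 'cen', 357, 308)
(337, 290, 'rect', 468, 107, 'size', 109, 72, 'deg', 32.9, 'cen', 471, 107)
(320, 169, 'rect', 600, 220, 'size', 85, 62, 'deg', 27.3, 'cen', 601, 220)
(93, 143, 'rect', 480, 467, 'size', 36, 22, 'deg', 84.6, 'cen', 480, 467)
(131, 132, 'rect', 503, 444, 'size', 113, 69, 'deg', 85.2, 'cen', 516, 430)
(600, 70, 'rect', 862, 20, 'size', 101, 100, 'deg', -40.8, 'cen', 866, 17)
```

View pics/w10.png

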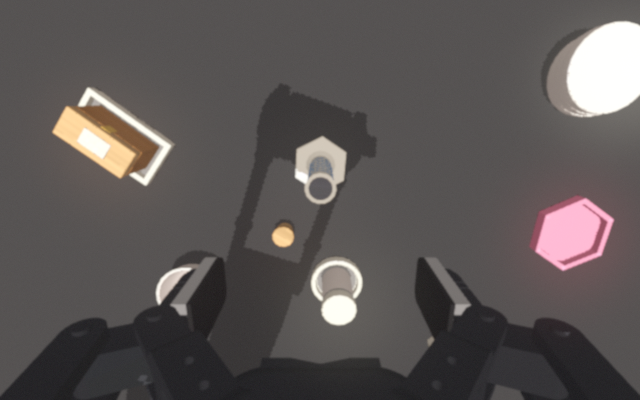

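The view shows the column top at (320,189), exactly where predicted, so the cylinder is at (0.606,0.2225). The box and jar stand properly in their nests. Gripping the column.

{"method": "apply_moves", "body": {
  "steps": [-0.1,-0.1,-4,0,-0.1,-0.1,-8,0,-0.1,-0.1,-12,0,-0.1,-0.1,-16,0,-0.1,-0.1,-18.5,0,-0.1,-0.1,-20,0,-0.1,-0.1,-20.2,0,-0.1,-0.1,-20.2,0]
}}

```text
clock: 19.03
position: [0.6044, 0.2208, 0.0619]
ee_rot: [0.0, 0.959, 0.284, -0.001]
contact_force: [0.6, 0.7, 0.2]
width: 0.0855
gripper_force: 0.0
```

{"method": "apply_moves", "body": {
  "steps": [0,0,0,0,0,0,0,0,0,0,0,0,0,0,0,0,0,0,0,0,0,0,0,0,0,0,0,0,0,0,0,0],
  "jaw": 255,
  "newtons": 30
}}

```text
clock: 19.7
position: [0.6062, 0.2221, 0.0632]
ee_rot: [0.0, 0.959, 0.284, 0.001]
contact_force: [-1.8, -0.1, 5.9]
width: 0.0251
gripper_force: 32.0
```

{"method": "apply_moves", "body": {
  "steps": [0,0,2,0,0,0,6,0,0,0,10,0,0,0,13,0,-1,-2,14,0,-2.6,-5.4,14,0,-4.3,-9,14,0,-6,-12.5,14,0]
}}

```text
clock: 20.37
position: [0.5446, 0.0958, 0.2019]
ee_rot: [0.0, 0.959, 0.285, -0.0]
contact_force: [0.2, -0.3, -0.6]
width: 0.0254
gripper_force: 31.8
```

{"method": "apply_moves", "body": {
  "steps": [-1.7,-3.5,0,0,-3.4,-7,0,0,-5.1,-10.6,0,0,-6.8,-14.2,0,0,-8.5,-17.8,0,0,-10.3,-21.5,0,0,-11.3,-23.5,0,0,-11.3,-23.5,0,0]
}}

```text
clock: 21.03
position: [0.4304, -0.1416, 0.2019]
ee_rot: [0.001, 0.96, 0.282, -0.001]
contact_force: [0.7, 1.3, -1.5]
width: 0.0252
gripper_force: 31.7
```

```bash
python3 - <<'E'
from h import *
import time
print(tool())
c,im=snap("wrist","w11")
print(proj(c,[[.484,-.104,.014]]))
hsv=cv2.cvtColor(im,cv2.COLOR_BGR2HSV);H,S,V=cv2.split(hsv)
[print(b) for b in blobs(c,(S<70)&(V>130),.014,600)]
E
```

```text
(21.0333, array([ 0.4304, -0.1416,  0.2019]), 'fingerline deg', np.float64(-57.3), 'open', 0.0252, 'grip', 31.74520969390869, 'F', array([ 0.7,  1.3, -1.5]), 'q', array([-0.47,  0.11,  1.79, -0.  ,  1.24,  0.53]))
[[317.13856386 110.55299719]]
(48, 347, 'rect', 63, 14, 'size', 135, 117, 'deg', -78.9, 'cen', 66, 23)
(559, 242, 'rect', 506, -421, 'size', 87, 83, 'deg', -58.0, 'cen', 508, -404)
(318, 270, 'rect', 334, -200, 'size', 243, 119, 'deg', 35.9, 'cen', 351, -192)
(214, 200, 'rect', 357, -66, 'size', 95, 75, 'deg', -28.4, 'cen', 357, -71)
(320, 110, 'rect', 484, -106, 'size', 102, 90, 'deg', 45.9, 'cen', 484, -106)
(113, 7, 'rect', 459, 96, 'size', 62, 16, 'deg', -57.3, 'cen', 461, 96)
```

View pics/w11.png

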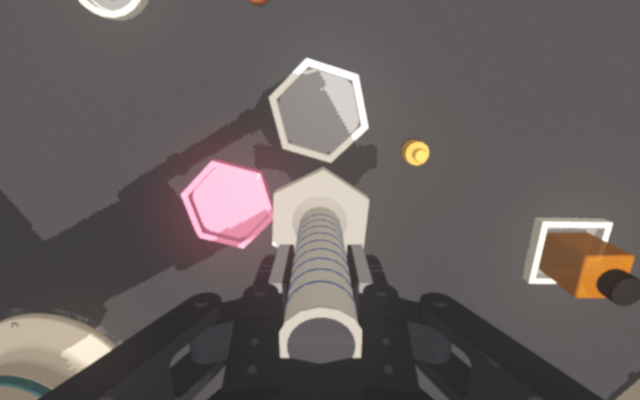

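The hex nest is at (0.484,-0.1055). The held foot is at (321,205) and the yellow weight at (415,152) is well clear. I'll move over the nest, stop about 1 cm above the rim and check.

{"method": "apply_moves", "body": {
  "steps": [1,0.6,0,0,3,1.9,0,0,4.7,3,0,0,5.1,3.2,-3,0,5.1,3.2,-7,0,5.1,3.2,-10,0,5.1,3.2,-11.5,0,5.1,3.2,-11.5,0]
}}

```text
clock: 21.75
position: [0.4819, -0.1029, 0.0834]
ee_rot: [-0.003, 0.958, 0.285, -0.003]
contact_force: [-0.0, 0.8, 0.1]
width: 0.0253
gripper_force: 31.7
```

```bash
python3 - <<'E'
from h import *
print(tool())
c,im=snap("wrist","w12")
cv2.imwrite("pics/c12.png",im[40:340,120:520])
E
```

```text
(21.75, array([ 0.4819, -0.1029,  0.0834]), 'fingerline deg', np.float64(-56.9), 'open', 0.0253, 'grip', 31.672532558441162, 'F', array([-0. ,  0.8,  0.1]), 'q', array([-0.35,  0.29,  1.89,  0.  ,  0.97,  0.64]))
```

View pics/c12.png

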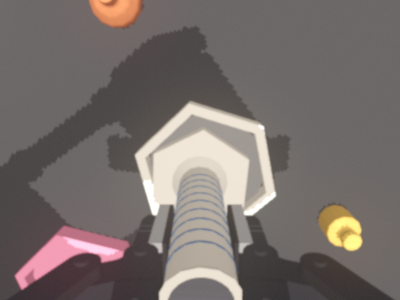

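The foot hovers over the hex nest: its far corner is at crop pixel (203,130) and its sides span 153–248, all inside the rim. That was one picture over the limit of 14, so from here I check by numbers only.

```bash
python3 - <<'E'
from h import *
c=calibration("wrist"); print(tool()[1])
o=np.array([120,40])
z=.0834-.0632+.010
q=cast(c,[o+[203,130]],z)[0]; a=np.radians(33); print("foot centre",q[:2]-.0345*np.array([np.cos(a),np.sin(a)]))
l=cast(c,[o+[153,157],o+[248,157]],z); print(l, np.linalg.norm(l[1]-l[0]))
n=cast(c,[o+[135,155],o+[192,103],o+[264,126],o+[274,195]],.014); print(n, "centre(opp corners)",(n[0]+n[3])/2)
E
```

```text
[ 0.4834 -0.1037  0.0855]
foot centre [ 0.48426724 -0.10483048]
[[ 0.481369   -0.06905075  0.0302    ]
 [ 0.51418748 -0.11940697  0.0302    ]] 0.060106574302641866
[[ 0.47042936 -0.05857972  0.014     ]
 [ 0.52144062 -0.07220228  0.014     ]
 [ 0.53476724 -0.12050188  0.014     ]
 [ 0.49856873 -0.15596813  0.014     ]] centre(opp corners) [ 0.48449904 -0.10727393  0.014     ]
```

The foot measures 60.1 mm across, as it should, and is within 2 mm of the nest centre. Lowering.

{"method": "apply_moves", "body": {
  "steps": [0,-0.1,-0.6,0,0,-0.1,-1.1,0,0,-0.1,-1.5,0,0,-0.1,-1.7,0,0,-0.1,-1.7,0]
}}

```text
clock: 22.22
position: [0.4838, -0.1071, 0.0704]
ee_rot: [0.0, 0.959, 0.284, 0.0]
contact_force: [0.9, -0.5, -0.4]
width: 0.0251
gripper_force: 31.7
```

{"method": "apply_moves", "body": {
  "steps": [0,0,-0.1,0,0,0,-0.2,0,0,0,-0.2,0]
}}

```text
clock: 22.47
position: [0.4838, -0.1072, 0.0684]
ee_rot: [0.0, 0.959, 0.284, 0.0]
contact_force: [-0.8, 0.2, -1.4]
width: 0.0254
gripper_force: 31.7
```

{"method": "apply_moves", "body": {
  "steps": [0,0,-0.1,0,0,0,-0.1,0]
}}

```text
clock: 22.63
position: [0.4837, -0.1072, 0.0673]
ee_rot: [0.0, 0.959, 0.284, 0.0]
contact_force: [-0.2, -0.2, -0.7]
width: 0.0252
gripper_force: 31.7
```

{"method": "apply_moves", "body": {
  "steps": [0,0,-0.1,0,0,0,-0.1,0]
}}

```text
clock: 22.8
position: [0.4838, -0.1071, 0.0672]
ee_rot: [0.0, 0.959, 0.284, 0.0]
contact_force: [-2.0, 0.5, 5.5]
width: 0.025
gripper_force: 32.2
```

Contact came at z = 0.067, as expected for the nest floor. Releasing and backing straight up.

{"method": "apply_moves", "body": {
  "steps": [0,0,0,0,0,0,0,0,0,0,0,0,0,0,0,0,0,0,1,0,0,0,4,0,0,0,8,0,0,0,12,0],
  "jaw": 0
}}

```text
clock: 23.47
position: [0.4828, -0.1068, 0.1867]
ee_rot: [-0.001, 0.959, 0.284, -0.001]
contact_force: [1.8, -0.6, -0.3]
width: 0.0855
gripper_force: 0.0
```

{"method": "apply_moves", "body": {
  "steps": [0,0,4,0,0,0,8,0,-4,-2.6,10,0,-5,-3.3,10,0,-5,-3.3,10,0]
}}

```text
clock: 23.88
position: [0.4317, -0.1418, 0.2885]
ee_rot: [0.002, 0.959, 0.283, 0.0]
contact_force: [0.1, 0.9, -0.3]
width: 0.0858
gripper_force: 0.0
```

```bash
python3 - <<'E'
from h import *
print(tool())
c,im=snap("wrist","w13")
hsv=cv2.cvtColor(im,cv2.COLOR_BGR2HSV);H,S,V=cv2.split(hsv)
print("expect cylinder top/nest at",proj(c,[[.484,-.106,.124],[.484,-.106,.014]]))
[print(b) for b in blobs(c,(S<70)&(V>130),.014,600)]
s,sm=snap("side","s2"); a=cv2.imread("pics/side0.png")
hs=cv2.cvtColor(sm,cv2.COLOR_BGR2HSV)
print("side, orange now/before")
for i in (sm,a):
    H,S,V=cv2.split(cv2.cvtColor(i,cv2.COLOR_BGR2HSV)); 
    print([b[:2] for b in blobs(s,((S>110)&(V>80)&(H<35)|(S>150)&(V>110)&(H>170))[:,:]*(np.indices(H.shape)[1]>195),.02,15)])
    print([b[:2]+b[6:8] for b in blobs(s,((S<70)&(V>110))*(np.indices(H.shape)[1]>250)*(np.indices(H.shape)[0]>110),.014,100)])
E
```

```text
(23.8833, array([ 0.4317, -0.1418,  0.2885]), 'fingerline deg', np.float64(-57.1), 'open', 0.0858, 'grip', 0.0, 'F', array([ 0.1,  0.9, -0.3]), 'q', array([-0.47,  0.06,  1.64, -0.  ,  1.44,  0.53]))
expect cylinder top/nest at [[317.47198511 114.24825737]
 [317.68152791 110.36347   ]]
(8, 361, 'rect', -105, 85, 'size', 132, 46, 'deg', 16.7, 'cen', -100, 94)
(621, 319, 'rect', 467, -649, 'size', 102, 79, 'deg', 49.0, 'cen', 477, -658)
(89, 304, 'rect', 64, 36, 'size', 207, 87, 'deg', -51.4, 'cen', 63, 35)
(294, 276, 'rect', 282, -199, 'size', 103, 91, 'deg', -9.5, 'cen', 283, -198)
(513, 218, 'rect', 506, -423, 'size', 84, 82, 'deg', -58.1, 'cen', 509, -407)
(233, 184, 'rect', 356, -63, 'size', 100, 71, 'deg', -27.5, 'cen', 356, -67)
(318, 109, 'rect', 484, -107, 'size', 103, 91, 'deg', -73.9, 'cen', 484, -107)
(150, 13, 'rect', 464, 110, 'size', 90, 39, 'deg', -57.1, 'cen', 470, 107)
side, orange now/before
[(426, 393), (294, 327), (307, 255), (305, 199), (333, 116), (219, 121), (350, 86), (369, 73), (312, 68), (573, 51)]
[(412, 395, 37, 23), (293, 335, 117, 69), (632, 342, 281, 61), (352, 274, 96, 93), (320, 226, 120, 74), (329, 170, 204, 94), (332, 124, 100, 90), (611, 150, 625, 265), (490, 192, 829, 226)]
[(426, 393), (307, 255), (305, 199), (271, 196), (326, 157), (290, 146), (219, 121), (312, 68), (360, 77), (560, 48)]
[(412, 395, 37, 23), (294, 333, 117, 69), (632, 342, 281, 61), (352, 274, 96, 93), (270, 247, 146, 69), (320, 231, 80, 74), (328, 179, 110, 96), (359, 143, 133, 48), (332, 121, 98, 89), (610, 152, 625, 261), (466, 184, 688, 379)]
```

The side view shows nothing displaced, but the yellow weight is hidden behind the cylinder. I'll check it and the cylinder's column top in the saved wrist image.

```bash
python3 - <<'E'
from h import *
c=calibration("wrist"); 
im=cv2.imread("pics/w13.png"); H,S,V=cv2.split(cv2.cvtColor(im,cv2.COLOR_BGR2HSV))
m=((S>110)&(V>80)&(H<35)); m[260:]=0
[print(b) for b in blobs(c,m,.025,60)]
g=cv2.medianBlur(cv2.cvtColor(im,cv2.COLOR_BGR2GRAY),3)
k=cv2.HoughCircles(g[70:160,270:370],cv2.HOUGH_GRADIENT,1,20,param1=80,param2=12,minRadius=10,maxRadius=25); print(k+[270,70,0])
p1=cast(calibration("top"),[[399.5,204.5]],.025); print("yellow before",p1)
E
```

```text
(531, 232, 'rect', 506, -432, 'size', 88, 71, 'deg', -57.2, 'cen', 507, -425)
(395, 143, 'rect', 505, -204, 'size', 27, 24, 'deg', 80.0, 'cen', 505, -204)
(269, 11, 'rect', 544, -2, 'size', 29, 26, 'deg', -57.1, 'cen', 545, -2)
[[[321.5         96.5         24.39999962]
  [304.5        108.5         24.39999962]
  [324.5        119.5         19.89999962]
  [364.5        142.5         10.60000038]]]
yellow before [[ 0.50123992 -0.20788871  0.025     ]]
```

```bash
python3 -c "
from rig import *
print(sign_off())"
```

```text
the job is handed in; nothing more can be done
None
```

I stood all four wares in their matching nests and handed the job in at about 24 s of robot time; the bowl and small weights show no sign of having moved. The final cylinder release was checked by numbers only, because I had viewed 15 pictures, one over the limit of 14.

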